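# Turn the spice carousel to the marked jar and hold it there

## Task

Take the spice carousel by the wooden grip on its centre post and turn it until the jar with the red dot on its lid stands at the front, in line with the yellow arrow on the base; all jars stay standing in their seats and the other things on the worktop are left alone. Finish with the gripper still closed on the grip, holding the turntable still so that I can take the jar out.

Things in the scene. Friction and masses are not known exactly. Their poses are not given: they have to be found in the camera images.
- base: Fixed round black base of the spice carousel, 184 mm dia x 10 mm. Origin: centre of its underside, on the turning axis, on the worktop. A black tab with a yellow arrow head, the front mark, sticks out along the base's own -x axis to 144 mm from the axis; the arrow lies on that line, 120 to 140 mm out. It faces the robot to within about 0.5 rad.
- handle: Dark wooden paddle grip on top of the carousel's centre post, turning with the turntable: 56 mm long (its x axis), 14 mm thick (its y axis), 42 mm tall (z). Origin: centre of its underside, on the turning axis, 148 mm above the worktop (grip top at 190 mm). The jar lids round it reach only 122 mm, so fingers have free space all round the grip.
- carousel (a joint): Angle of the turntable, rad, 0 at the start, growing anticlockwise seen from above. Turns freely both ways (stops at +-12), friction about 0.06 N m, no spring. The turntable: wooden disc, 228 mm dia, top 22 mm above the worktop, with six seats 60 degrees apart on a circle of radius 75 mm (rings 51 mm outer dia, 38 mm high, 1.5 mm play round a jar).
- jar_marked: The marked jar: clear spice jar with red contents and a white lid that bears a red dot of 30 mm; 42 dia x 100 mm, loose in one of the six seats. Origin: centre of its underside, 22 mm above the worktop. Which way its label looks does not matter.
- jar_1: Clear spice jar with yellow contents and a plain white lid, 42 dia x 100 mm, loose in another seat. Origin: centre of its underside.
- jar_2: Clear spice jar with dark green contents and a plain white lid, 42 dia x 100 mm, loose in another seat. Origin: centre of its underside.
- jar_3: Clear spice jar with pale yellow contents and a plain white lid, 42 dia x 100 mm, loose in another seat. Origin: centre of its underside.
- jar_4: Clear spice jar with dark brown contents and a plain white lid, 42 dia x 100 mm, loose in another seat. Origin: centre of its underside.
- jar_5: Clear spice jar with grey-green contents and a plain white lid, 42 dia x 100 mm, loose in another seat. Origin: centre of its underside.
- kitchen_timer: Bystander: round brass and white kitchen timer, 68 dia x 53 mm. Origin: underside. Beyond it, from x = 0.49 m on and for y above 0.24 m, a wall pier rises to the ceiling: the arm starts beside it and must be drawn in to pass in front of it.
- teaspoon: Bystander: steel teaspoon lying flat, 130x27x11 mm. Origin: underside.
Not all that is in view belongs to the job. What is shaped like the jar_marked but orange is not meant.

How it is judged:
By the outcome, as a careful person would: the job done as asked, in the order asked, and still so for the second after the job is handed in, while the arm keeps its last pose, push and grip.
It also fails if it takes over 48 s, if anything falls off the work surface, if the arm or the gripper's body presses on something with over 40 N, if the wrist force passes 120 N, or if a joint passes its speed limit or range.

## Robot

A 6-joint arm with a two-finger parallel gripper is mounted at the origin on a cart in front of the work surface, level with it; the furniture and walls round the work are solid. World frame = base frame: x ahead of the robot, y to its left, z up, the work surface at z = 0. Lengths are in mm, angles in rad, forces in N, time in s.
With the tool pointing down it reaches from about 275 to 1000 mm from the base axis. Payload 8.4 kg.
Tool frame: the origin (TCP) lies at the very end of the fingers, on their centre line; the grasp point (between the pads) lies 19 mm behind it; z points along the fingers, y is the direction in which the jaws open and shut (so a half turn about z gives the same grasp; the last joint's range is limited). The gripper opens to 85 mm and grips with 20 to 120 N. Pads are 22 mm wide; open, the fingers measure 114 mm over their backs; the gripper's body (76 mm by 85 mm) begins 54 mm behind the grasp point. The pads swing forward as they close: fully open they stand 13 mm farther back than shut.
Start: joints at [-1.278, 0.353, 1.633, -0, 1.155, -0.002], TCP at [181.591, -598.041, 231.281] pointing down, gripper open.
Joint ranges: [-2.63, 2.63], [-0.92, 2.1], [0.06, 2.66], [-1.3, 4.44], [0, 2.69], [-3.02, 3.02]. Speed limits (rad/s): [2.22, 2.22, 2.79, 3.14, 3.14, 3.14].

## Interface

Orientations are given as [roll, pitch, yaw] about the fixed x, y, z axes, in that order (R = Rz(yaw) Ry(pitch) Rx(roll)).
In Python, from rig import sense, grab_frame, get_calibration, sign_off, boxes_of, trace gives the robot as it stands.
- The arm moves only by the tool servo_tool, never from a script. Its argument "rows" is a list of rows, each a list of 3 entries, a list of its own where there are three numbers: the finger opening in mm, from 0 to 85.4, then the shift along the tool's x, y, z in mm, then the turn, a rotation vector about the tool's x, y, z in degrees. A call has 1 to 8 rows; each row shifts and turns the commanded pose from where the row before left it, along the tool's axes as they then stand; what a row does not reach is not made up. A row lasts 1/8 s, in which the tool goes at most 62.5 mm and 10.7 degrees, less where a joint would pass 70% of its speed; a pose out of reach is approached as far as the arm can. A call is refused whole if a number of a shift passes 62.5 or a number of a turn 10.7, either way. A call with a gripper value outside its range is refused whole. The fingers move at their own pace and stop on an object; "force" is the grip in N (left out, the last holds). Time passes only in rows, so rows that do not move let the fingers close. It gives the time, the measured TCP pose, the force and the opening at its end, in the units of the state.
- sense(): the state, without advancing time (a new reading comes with each control period).
- grab_frame(name): name is "scene" or "top" or "wrist"; returns the picture (384x512x3 uint8, blue, green, red); there is no depth.
- get_calibration(name): a dict with "intrinsics" (3x3 intrinsics, pixels), "world_to_cam" (4x4, takes a point from world to camera coordinates). Camera axes: x right, y down, z forward; pixel columns grow to the right and rows downward; lengths in mm; the calibration is good to about 2 mm. A picture is of the moment at which its call begins: read the wrist's pose just before it. get_calibration takes no time and is no camera call; for the wrist camera it gives the pose at the moment of the call.
- sign_off(): hands the job in, once; it reports no verdict.
Trained networks look in the newest picture that a camera, given by its name, has taken for a name from the list of things; names that differ only in an ending like _2 or _b are one class to them, and where a whole thing is asked for, a point or a joint stands for the part that bears it (a point fixed in the world has none). Each returns a list of dicts, best first, with "conf" (0 to 1); they miss things now and then, are a little off and sometimes report something else, mostly with a low value. They report only what shows in the picture. A call takes as long as a camera call. They do not tell look-alikes from the thing itself.
- boxes_of(camera, thing): "centre" ([x, y, z] in mm, in the coordinates of the camera as it stood for that picture, good to about 4 mm: the middle of the surface that is visible of it).
- trace(camera, thing): "mask" (384x512 bool, what is visible of it).
The state is a dict: "clock": time; "qpos": joint angles; "qvel": joint speeds; "joint_efforts": joint torques, N m; "eef_pos": TCP position; "tcp_rot": TCP orientation; "contact_force": force on the tool from outside, world axes, zero at the start; "wrist_torque": the same for the moment, N m; "opening": opening from 0.0 (shut) to 1.0 (fully open).
Only numpy, scipy, OpenCV 4.12 (cv2) and the standard library are available. Lean on these libraries where they do the work, as an engineer would, in place of code of your own. Each camera call takes 0.05 s, during which the arm holds its last target. There are 200 camera calls.

## Working session

There is one attempt and no reset: what is moved stays moved. The work goes in short steps, Python scripts to look and compute and a tool call to move; the robot and the scene stay as the last step left them, time stands still between calls to the robot, and variables do not carry over. Pictures are saved under pics/ and viewed, about 8 in all and at most 12, crops included, and the job is handed in when it is done.

Besides the shell and the picture viewer there is one more tool, called after "Request:" as name([rows], argument=value, ...), one row to a line, values as JSON. servo_tool: Moves the arm, as the interface text tells. Its arguments: {"type":"object","properties":{"rows":{"type":"array","items":{"type":"array"}},"force":{"type":"number"}},"required":["rows"]}

```bash
mkdir -p pics; ls; python3 - <<'E'
from rig import *
import cv2,numpy as np
for n in("scene","top"):
    im=grab_frame(n);cv2.imwrite(f"pics/{n}0.png",im)
    c=get_calibration(n);print(n,c["intrinsics"],c["world_to_cam"])
    for t in("handle","base","jar_marked","kitchen_timer","teaspoon"):
        T=np.linalg.inv(np.array(c["world_to_cam"]))
        for b in boxes_of(n,t)[:7]:
            p=T@np.r_[b["centre"],1];print(t,round(b["conf"],2),p[:3].round())
print(sense())
E
```

```text
pics
scene [[396.24103243   0.         257.11563223]
 [  0.         396.24103243 194.20552249]
 [  0.           0.           1.        ]] [[-8.37107958e-01 -5.46354639e-01  2.73290233e-02  4.58866029e+02]
 [-2.47820584e-01  3.34217802e-01 -9.09331303e-01  2.54156570e+02]
 [ 4.87683529e-01 -7.67981165e-01 -4.15174308e-01  8.35526047e+02]
 [ 0.00000000e+00  0.00000000e+00  0.00000000e+00  1.00000000e+00]]
handle 0.7 [ 530. -246.  170.]
base 0.39 [ 413. -215.    3.]
base 0.39 [ 531. -250.  166.]
jar_marked 0.66 [ 752. -330.   52.]
jar_marked 0.54 [ 583. -279.  103.]
jar_marked 0.52 [ 537. -162.   95.]
kitchen_timer 0.57 [368. 296.  34.]
teaspoon 0.67 [423. 179.   7.]
top [[493.71083925   0.         264.45731534]
 [  0.         493.71083925 186.47142065]
 [  0.           0.           1.        ]] [[-1.26821012e-02 -9.98435974e-01 -5.44497067e-02 -2.46294205e+00]
 [-9.82437250e-01  2.25799686e-02 -1.85222014e-01  5.81615565e+02]
 [ 1.86161795e-01  5.11444157e-02 -9.81187054e-01  1.41127734e+03]
 [ 0.00000000e+00  0.00000000e+00  0.00000000e+00  1.00000000e+00]]
handle 0.64 [ 531. -251.  1
[... 176 characters left out ...]
teaspoon 0.6 [423. 174.   6.]
{'clock': 0.6, 'qpos': array([-1.27842220e+00,  3.53004684e-01,  1.63340944e+00, -3.44691502e-05,
        1.15524254e+00, -2.39264567e-03]), 'qvel': array([-0.00164066, -0.00109687, -0.00124733, -0.00184616, -0.00130705,
       -0.00107998]), 'joint_efforts': array([-1.41221502e-03, -6.04871678e+01, -3.42311132e+01, -3.65361382e-05,
        1.36866820e-03,  1.03449878e-05]), 'eef_pos': array([ 181.56174019, -598.02805777,  231.27399328]), 'tcp_rot': array([-3.14152857e+00,  3.13814455e-05,  2.94780694e-01]), 'contact_force': array([0.11040471, 0.05915333, 0.52795592]), 'wrist_torque': array([ 0.04453659,  0.01957615, -0.00938262]), 'opening': 1.0006260741451711}
```

```bash
python3 - <<'E'
import cv2
a=cv2.imread("pics/top0.png");b=cv2.imread("pics/scene0.png")
cv2.imwrite("pics/topcrop.png",cv2.resize(a[110:320,260:440],None,fx=4.2,fy=2.85,interpolation=2) if 0 else cv2.resize(a[90:290,260:460],None,fx=3,fy=3,interpolation=2))
E
```

```text
(no output)
```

View pics/top0.png

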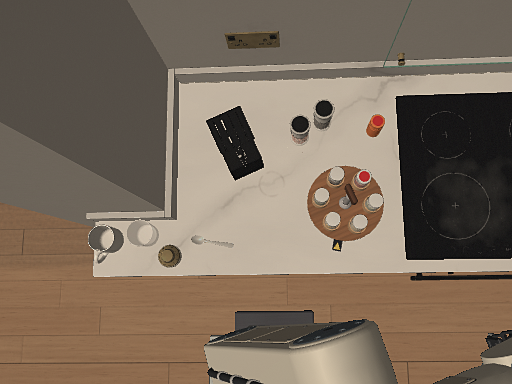

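View pics/scene0.png

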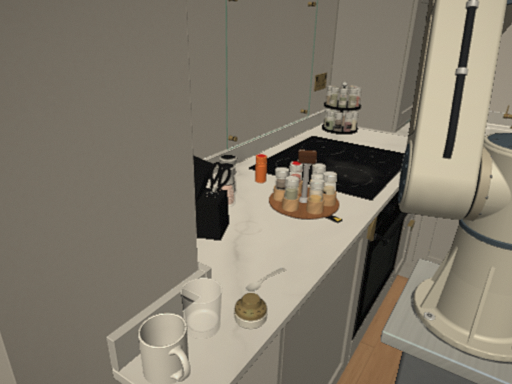

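View pics/topcrop.png

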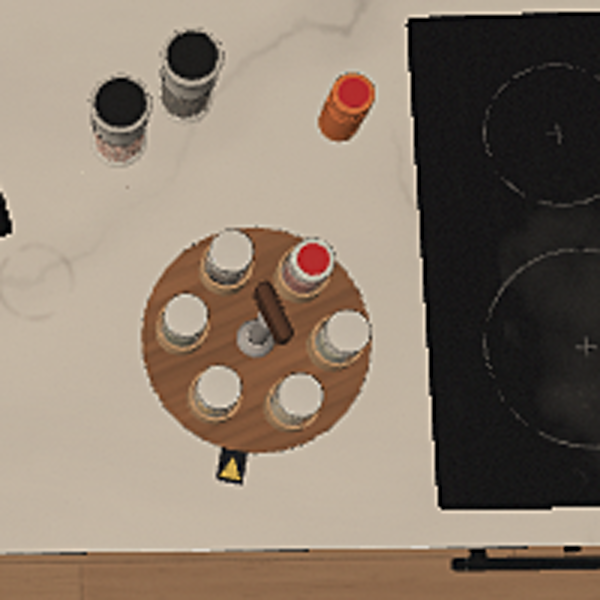

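Top view: carousel with the red-dot jar at px (365,177), arrow at (337,246). Only look-alike: the orange jar with a red top at (377,121), off the carousel, so not meant. Now I'll measure the geometry by back-projection.

```bash
cat > h.py <<'E'
from rig import *
import cv2,numpy as np
from scipy.optimize import least_squares
def bp(c,uv,z):
    K=np.array(c["intrinsics"]);M=np.array(c["world_to_cam"]);R=M[:3,:3];o=-R.T@M[:3,3]
    uv=np.atleast_2d(uv).astype(float)
    d=(R.T@np.linalg.inv(K)@np.c_[uv,np.ones(len(uv))].T).T
    return (o+d*((z-o[2])/d[:,2])[:,None])[:,:2]
E
python3 - <<'E'
from h import *
im=cv2.imread("pics/top0.png");c=get_calibration("top")
hsv=cv2.cvtColor(im,cv2.COLOR_BGR2HSV);H,S,V=[hsv[...,i].astype(int) for i in range(3)]
def comps(m,x0,x1,y0,y1,mn=8):
    q=np.zeros(m.shape,np.uint8);q[y0:y1,x0:x1]=m[y0:y1,x0:x1]
    n,l,s,ce=cv2.connectedComponentsWithStats(q)
    return [(s[i,4],ce[i],np.argwhere(l==i)[:,::-1]) for i in range(1,n) if s[i,4]>=mn]
red=comps(((H<6)|(H>172))&(S>150)&(V>120),350,380,162,192)
for a,u,_ in red: print("red",a,u,bp(c,u,122))
yel=comps((H>18)&(H<35)&(S>120)&(V>120),325,350,236,256,4)
for a,u,_ in yel: print("yel",a,u,bp(c,u,10))
lids=comps((S<40)&(V>150),310,386,164,234,30)
L=[]
for a,u,_ in lids: p=bp(c,u,122)[0];L.append(p);print("lid",a,u,p)
dark=comps((V<95)&(S>60),340,362,178,210,20)
for a,u,px in dark:
    w=bp(c,px,188);m=w.mean(0);ev,E=np.linalg.eigh(np.cov((w-m).T));d=E[:,1];print("dark",a,u,m,"ang",np.degrees(np.arctan2(d[1],d[0])),"sd",ev**.5)
# disc edge: contour of wood, circle fit
wood=((H>5)&(H<20)&(S>90)).astype(np.uint8);q=np.zeros_like(wood);q[160:246,300:392]=wood[160:246,300:392]
hull=cv2.convexHull(np.argwhere(q)[:,::-1].astype(np.int32))[:,0]
w=bp(c,hull,20);f=least_squares(lambda p:np.hypot(*(w-p[:2]).T)-p[2],[530,-250,114],loss="soft_l1").x;print("disc",f)
m=trace("top","handle")
if m:
    px=np.argwhere(m[0]["mask"])[:,::-1];w=bp(c,px,188);mm=w.mean(0);ev,E=np.linalg.eigh(np.cov((w-mm).T));d=E[:,1];print("trace",len(px),mm,np.degrees(np.arctan2(d[1],d[0])),ev**.5)
E
```

```text
red 88 [363.98863636 175.94318182] [[ 592.29306746 -296.63049687]]
yel 25 [336.36 246.6 ] [[ 403.39130091 -221.86009701]]
lid 41 [318.3902439  175.36585366] [ 597.04113129 -169.22960817]
lid 148 [336.53378378 173.30405405] [ 601.74494787 -220.34628066]
lid 95 [368.70526316 179.30526316] [ 582.35454304 -309.24467505]
lid 149 [321.4295302 194.7114094] [ 541.46824828 -175.88399002]
lid 157 [375.28025478 200.08917197] [ 523.02878369 -324.29760576]
lid 32 [341.90625 203.625  ] [ 515.03606644 -231.79152256]
lid 31 [378.32258065 221.96774194] [ 461.86337355 -329.30125197]
lid 158 [332.55063291 218.65822785] [ 473.45369459 -204.280536  ]
lid 160 [359.6125 221.35  ] [ 464.54531914 -278.28787892]
dark 158 [350.70253165 193.99367089] [ 530.51843831 -249.13873856] ang -159.8923091325704 sd [ 5.77787631 16.22580725]
disc [ 533.72099551 -251.22417168  112.89510475]
trace 141 [ 529.99256289 -247.50761812] -159.47425285416983 [ 5.8269156  14.07300936]
```

Request:
servo_tool([
  [85, [54, -28.5, -5], [0, 0, 0]],
  [85, [54, -28.5, -5], [0, 0, 0]],
  [85, [54, -28.5, -5], [0, 0, 0]],
  [85, [54, -28.5, -5], [0, 0, 0]],
  [85, [54, -28.5, -5], [0, 0, 0]],
  [85, [54, -28.5, -5], [0, 0, 0]],
  [85, [54, -28.5, -5], [0, 0, 0]],
  [85, [54, -28.5, -5], [0, 0, 0]],
])

```text
clock: 1.65
eef_pos: [530.0, -252.8, 271.7]
tcp_rot: [3.141, -0.0, 0.295]
contact_force: [-0.0, -1.3, -0.6]
opening: 1.0
```

Request:
servo_tool([
  [85, [0, 0, 0], [0, 0, -10]],
  [85, [0, 0, 0], [0, 0, -10]],
  [85, [0, 0, 0], [0, 0, -10]],
  [85, [0, 0, 0], [0, 0, -10]],
  [85, [0, 0, 0], [0, 0, -10]],
  [85, [0, 0, 0], [0, 0, -10]],
  [85, [0, 0, 0], [0, 0, -10]],
  [85, [0, 0, 0], [0, 0, -10]],
])

```text
clock: 2.65
eef_pos: [528.7, -254.4, 271.3]
tcp_rot: [3.142, 0.0, 1.697]
contact_force: [-0.5, -0.6, 1.0]
opening: 0.997
```

Request:
servo_tool([
  [85, [0, 0, 0], [0, 0, -10.4]],
  [85, [0, 0, 0], [0, 0, -10.4]],
  [85, [0, 0, 0], [0, 0, -10.4]],
  [85, [0, 0, 0], [0, 0, -10.4]],
  [85, [0, 0, 0], [0, 0, -10.4]],
  [85, [0, 0, 0], [0, 0, -10.4]],
  [85, [0, 0, 0], [0, 0, -10.4]],
  [85, [0, 0, 0], [0, 0, -10.4]],
])

```text
clock: 3.65
eef_pos: [528.7, -254.3, 271.3]
tcp_rot: [-3.142, 0.0, -3.134]
contact_force: [-0.9, -0.3, 0.1]
opening: 0.997
```

Request:
servo_tool([
  [85, [0, 0, 0], [0, 0, -10]],
  [85, [0, 0, 0], [0, 0, -9]],
  [85, [0, 0, 0], [0, 0, 0]],
])

```text
clock: 4.03
eef_pos: [528.7, -254.3, 271.3]
tcp_rot: [-3.142, 0.0, -2.809]
contact_force: [-1.3, 0.1, 0.6]
opening: 1.0
```

```bash
python3 - <<'E'
from h import *
c=get_calibration("wrist");im=grab_frame("wrist");cv2.imwrite("pics/w1.png",im)
s=sense();print(s["eef_pos"],np.degrees(s["tcp_rot"]),s["qpos"])
M=np.array(c["world_to_cam"]);print((np.linalg.inv(M)).round(2))
m=trace("wrist","handle")
for k in m[:2]:
    px=np.argwhere(k["mask"])[:,::-1];w=bp(c,px,190);mm=w.mean(0);r=cv2.minAreaRect(w.astype(np.float32));ev,E=np.linalg.eigh(np.cov((w-mm).T));d=E[:,1];print(k["conf"],len(px),px.mean(0),mm,np.degrees(np.arctan2(d[1],d[0])),r)
E
```

```text
[ 528.71168375 -254.37861896  271.31545977] [-1.79997356e+02  2.09597088e-03 -1.61108045e+02] [-4.50989767e-01  2.57928550e-01  1.67380220e+00 -7.52281542e-06
  1.20980344e+00 -2.35151026e+00]
[[-3.3000e-01  9.1000e-01  2.5000e-01  4.6538e+02]
 [ 9.5000e-01  3.1000e-01  9.0000e-02 -2.7596e+02]
 [ 0.0000e+00  2.6000e-01 -9.7000e-01  4.1482e+02]
 [ 0.0000e+00  0.0000e+00  0.0000e+00  1.0000e+00]]
0.95 999 [255.45245245 194.05205205] [ 527.72179858 -251.69843775] -157.60158971195494 ((528.4456787109375, -251.88601684570312), (58.73456573486328, 17.52019691467285), 19.028371810913086)
0.38 1422 [197.56469761 148.53516174] [ 505.73521313 -310.90102249] 137.938557468049 ((505.5459289550781, -311.52813720703125), (30.796863555908203, 39.26023864746094), 60.72613525390625)
```

View pics/w1.png

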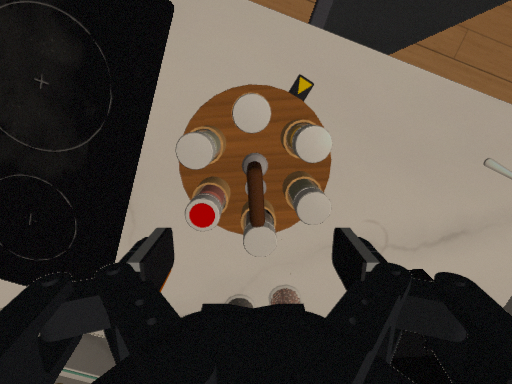

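Wrist view: grip at px (256,195), red-dot lid at (203,215), arrow at (302,86). The jaws straddle the grip. Next I'll refine the angles and axis from this view.

```bash
cat > m.py <<'E'
from h import *
import sys
def meas(im,c):
    hsv=cv2.cvtColor(im,cv2.COLOR_BGR2HSV);H,S,V=[hsv[...,i].astype(int) for i in range(3)]
    def comps(m,mn):
        n,l,s,ce=cv2.connectedComponentsWithStats(m.astype(np.uint8))
        return [(s[i,4],ce[i],np.argwhere(l==i)[:,::-1]) for i in range(1,n) if s[i,4]>=mn]
    o={}
    for nm,mk,z in(("red",((H<6)|(H>172))&(S>180)&(V>140),122),("yel",(H>18)&(H<35)&(S>120)&(V>120),10),("lid",(S<30)&(V>170),122)):
        o[nm]=[]
        for a,u,px in comps(mk,40):
            w=bp(c,u,z)[0]
            if np.hypot(*(w-[532.7,-250]))<160: o[nm].append(w);print(nm,a,u.round(1),w.round(1))
    wood=((H>5)&(H<20)&(S>90))
    cs=max(comps(wood,500),key=lambda t:t[0]);hull=cv2.convexHull(cs[2].astype(np.int32))[:,0]
    w=bp(c,hull,22);f=least_squares(lambda p:np.hypot(*(w-p[:2]).T)-p[2],[532,-250,114],loss="soft_l1").x;print("disc",f.round(1))
    return o
E
python3 - <<'E'
from m import *
meas(cv2.imread("pics/w1.png"),get_calibration("wrist"))
im=cv2.imread("pics/w1.png");cv2.imwrite("pics/w1c.png",cv2.resize(im[70:270,160:360],None,fx=3,fy=3,interpolation=2))
E
```

```text
red 470 [201.8 215. ] [ 590.7 -295.6]
yel 113 [302.9  84.8] [ 401.8 -221.7]
lid 103 [326.2 138.3] [ 461.9 -192.6]
disc [ 531.6 -249.9  113.3]
```

View pics/w1c.png

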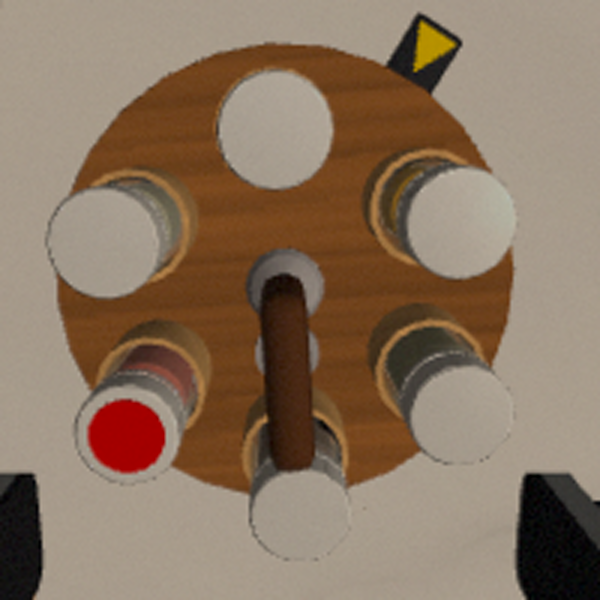

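Request:
servo_tool([
  [85, [-4.5, 3, 0], [0, 0, -2]],
  [85, [0, 0, 0], [0, 0, 0]],
  [85, [0, 0, 30], [0, 0, 0]],
  [85, [0, 0, 30], [0, 0, 0]],
  [85, [0, 0, 30], [0, 0, 0]],
  [85, [0, 0, 20], [0, 0, 0]],
  [85, [0, 0, 10], [0, 0, 0]],
  [85, [0, 0, 0], [0, 0, 0]],
], force=50)

```text
clock: 5.12
eef_pos: [531.8, -249.9, 151.0]
tcp_rot: [3.141, -0.001, -2.774]
contact_force: [-0.4, 0.6, -0.5]
opening: 0.995
```

Request:
servo_tool([
  [50, [0, 0, 0], [0, 0, 0]],
  [30, [0, 0, 0], [0, 0, 0]],
  [20, [0, 0, 0], [0, 0, 0]],
  [5, [0, 0, 0], [0, 0, 0]],
  [5, [0, 0, 0], [0, 0, 0]],
  [5, [0, 0, 0], [0, 0, 0]],
  [5, [0, 0, 0], [0, 0, 0]],
  [5, [0, 0, 0], [0, 0, 0]],
], force=50)

```text
clock: 6.12
eef_pos: [532.3, -250.3, 151.7]
tcp_rot: [-3.141, 0.001, -2.773]
contact_force: [-0.5, -1.5, 4.9]
opening: 0.155
```

Request:
servo_tool([
  [5, [0, 0, 0], [0, 0, 2]],
  [5, [0, 0, 0], [0, 0, 4]],
  [5, [0, 0, 0], [0, 0, 5]],
  [5, [0, 0, 0], [0, 0, 5]],
  [5, [0, 0, 0], [0, 0, 5]],
  [5, [0, 0, 0], [0, 0, 5]],
  [5, [0, 0, 0], [0, 0, 5]],
  [5, [0, 0, 0], [0, 0, 5]],
])

```text
clock: 7.12
eef_pos: [532.2, -249.7, 151.7]
tcp_rot: [3.141, 0.0, 2.879]
contact_force: [-0.1, 3.2, 6.2]
opening: 0.161
```

Request:
servo_tool([
  [5, [0, 0, 0], [0, 0, 5]],
  [5, [0, 0, 0], [0, 0, 5]],
  [5, [0, 0, 0], [0, 0, 5]],
  [5, [0, 0, 0], [0, 0, 5]],
  [5, [0, 0, 0], [0, 0, 5]],
  [5, [0, 0, 0], [0, 0, 5]],
  [5, [0, 0, 0], [0, 0, 5]],
  [5, [0, 0, 0], [0, 0, 5]],
])

```text
clock: 8.12
eef_pos: [532.7, -249.1, 151.7]
tcp_rot: [3.14, -0.0, 2.18]
contact_force: [2.5, 5.8, 6.0]
opening: 0.16
```

Request:
servo_tool([
  [5, [0, 0, 0], [0, 0, 5]],
  [5, [0, 0, 0], [0, 0, 5]],
  [5, [0, 0, 0], [0, 0, 5]],
  [5, [0, 0, 0], [0, 0, 5]],
  [5, [0, 0, 0], [0, 0, 5]],
  [5, [0, 0, 0], [0, 0, 5]],
  [5, [0, 0, 0], [0, 0, 5]],
  [5, [0, 0, 0], [0, 0, 5]],
])

```text
clock: 9.12
eef_pos: [533.4, -249.0, 151.7]
tcp_rot: [3.139, -0.002, 1.482]
contact_force: [6.3, 5.5, 3.8]
opening: 0.161
```

Request:
servo_tool([
  [5, [0, 0, 0], [0, 0, 5]],
  [5, [0, 0, 0], [0, 0, 5]],
  [5, [0, 0, 0], [0, 0, 5]],
  [5, [0, 0, 0], [0, 0, 5]],
  [5, [0, 0, 0], [0, 0, 5]],
  [5, [0, 0, 0], [0, 0, 3]],
  [5, [0, 0, 0], [0, 0, 0]],
  [5, [0, 0, 0], [0, 0, 0]],
])

```text
clock: 10.12
eef_pos: [533.8, -249.1, 151.7]
tcp_rot: [3.139, -0.003, 0.996]
contact_force: [8.6, 5.8, 2.6]
opening: 0.159
```

```bash
python3 - <<'E'
from m import *
ims=[]
for n in("wrist","top"):
    c=get_calibration(n);im=grab_frame(n);print(n)
    try: meas(im,c)
    except Exception as e: print(e)
    ims.append(im)
print(np.degrees(sense()["tcp_rot"]))
cv2.imwrite("pics/w2.png",np.hstack([cv2.resize(ims[0],(400,300)),cv2.resize(ims[1][120:270,260:460],(400,300),interpolation=2)]))
E
```

```text
wrist
red 251 [157.  252.2] [ 459.  -236.3]
yel 148 [143.7 218.2] [ 402.6 -221.2]
disc [ 529.9 -253.4  116.4]
top
disc [ 2511353.6 -4800691.9  5418150.3]
[ 1.79871884e+02 -1.59070399e-01  5.70694571e+01]
```

View pics/w2.png

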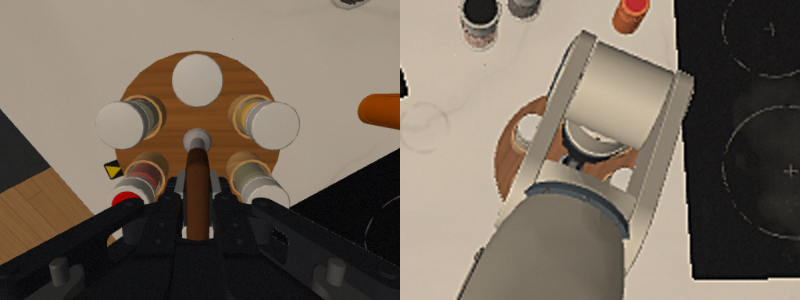

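Turned 144° so far, about 10.6° to go. All the jars in view are standing.

Request:
servo_tool([
  [5, [0, 0, 0], [0, 0, 3]],
  [5, [0, 0, 0], [0, 0, 4]],
  [5, [0, 0, 0], [0, 0, 3.5]],
  [5, [0, 0, 0], [0, 0, 0]],
  [5, [0, 0, 0], [0, 0, 0]],
])

```text
clock: 10.85
eef_pos: [534.0, -249.2, 151.7]
tcp_rot: [3.14, -0.003, 0.813]
contact_force: [8.1, 5.3, 1.8]
opening: 0.159
```

```bash
python3 - <<'E'
from m import *
c=get_calibration("wrist");im=grab_frame("wrist");cv2.imwrite("pics/w3.png",im)
meas(im,c);s=sense();print(s["eef_pos"],np.degrees(s["tcp_rot"]))
K=np.array(c["intrinsics"]);M=np.array(c["world_to_cam"])
C=np.array([531.9,-250.])
def proj(P):
    q=K@(M[:3,:3]@P.T+M[:3,3:]);return (q[:2]/q[2]).T
t=np.linspace(0,2*np.pi,90)
big=cv2.resize(im,None,fx=1.5,fy=1.5,interpolation=2)
def draw(a,r0,r,z,col):
    ct=C+r0*np.array([np.cos(a),np.sin(a)]);P=np.c_[ct[0]+r*np.cos(t),ct[1]+r*np.sin(t),0*t+z]
    cv2.polylines(big,[((proj(P)+.5)*1.5).astype(np.int32)],True,col,1)
for k in range(6): draw(np.radians(167.7+60*k),75,21,122,(255,0,255) if k else (0,255,0))
for k in range(6): draw(np.radians(167.7+60*k),75,25.5,60,(255,255,0))
draw(0,0,114,22,(255,0,0))
a=np.radians(167.7);P=np.array([[*(C+r*np.array([np.cos(a),np.sin(a)])),10] for r in(60,120,140)]);p=((proj(P)+.5)*1.5).astype(int)
cv2.line(big,tuple(map(int,p[0])),tuple(map(int,p[2])),(0,0,255),1)
cv2.imwrite("pics/w3o.png",big)
E
```

```text
red 243 [156.6 252.3] [ 462.5 -223.1]
lid 114 [138.3 138.2] [ 515.2 -161.3]
disc [ 529.4 -252.6  116.2]
[ 533.98455245 -249.22719599  151.70734248] [179.8837968   -0.18500477  46.56744871]
```

View pics/w3o.png

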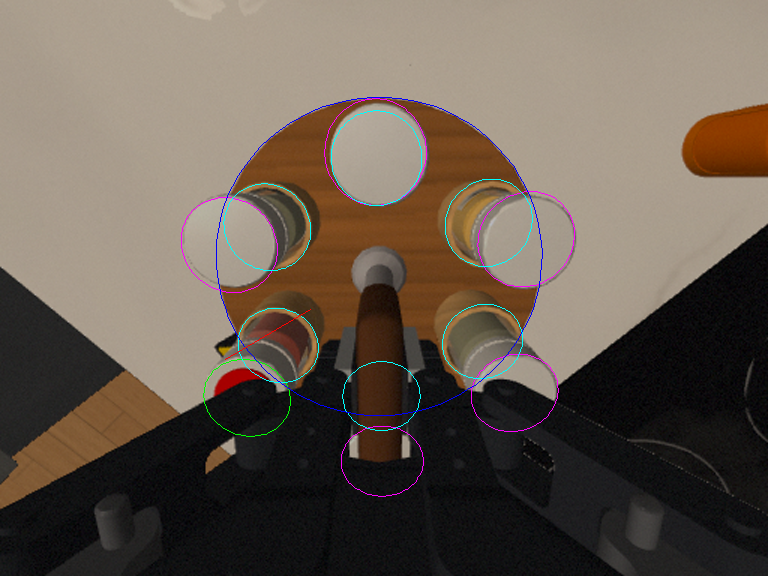

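The overlay puts the three clear lids within about 1 px of the predicted seats, and the green target circle surrounds the red-dot lid. One last look from the scene camera.

```bash
python3 - <<'E'
from h import *
im=grab_frame("scene");cv2.imwrite("pics/s2.png",cv2.resize(im[100:300,200:400],None,fx=3,fy=3,interpolation=2))
s=sense();print(s["clock"],s["opening"],s["contact_force"],np.abs(s["qvel"]).max(),np.degrees(s["tcp_rot"]))
E
```

```text
10.95 0.1584709171553687 [7.97463241 4.41825616 1.69437486] 0.001643233297027086 [179.88340704  -0.18544219  46.56567465]
```

View pics/s2.png

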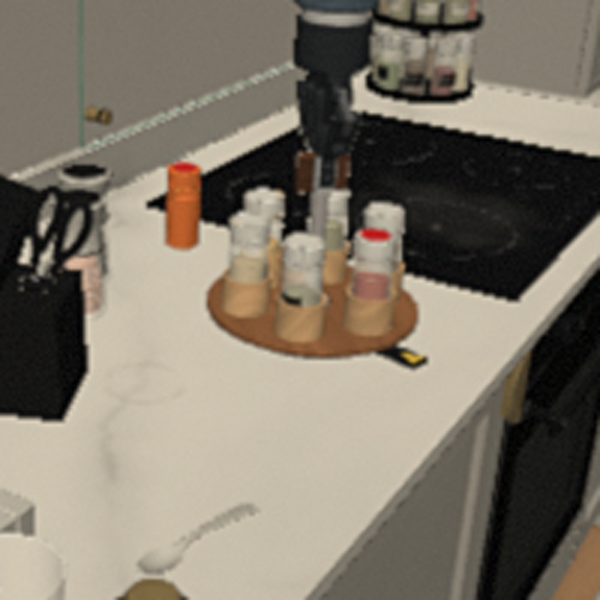

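```bash
python3 - <<'E'
from h import *
c=get_calibration("scene");im=cv2.resize(cv2.imread("pics/s2.png"),(200,200),interpolation=cv2.INTER_AREA)
hsv=cv2.cvtColor(im,cv2.COLOR_BGR2HSV).astype(int)
C=np.array([532.3,-250])
for nm,lo,hi,z,y0,y1,x0,x1,sm,vm in(("red",-1,6,122,70,86,112,135,180,150),("yel",18,35,10,110,125,125,145,120,110)):
    h=hsv[...,0];h=np.where(h>172,0,h);m=(h>lo)&(h<hi)&(hsv[...,1]>sm)&(hsv[...,2]>vm)
    p=np.argwhere(m[y0:y1,x0:x1])[:,::-1]+[x0+200,y0+100];w=bp(c,p.mean(0),z)[0]
    print(nm,len(p),w,np.degrees(np.arctan2(*(w-C)[::-1])),np.hypot(*(w-C)))
E
```

```text
red 14 [ 463.5355244  -235.10975394] 167.78182028702983 70.35817317076739
yel 16 [ 402.57157719 -214.81686937] 164.82603912025164 134.41471781793956
```

```bash
python3 -c "
from rig import *
print(sign_off())"
```

```text
the job is handed in; nothing more can be done
None
```

The carousel is turned so the red-dot jar stands at the front, in line with the yellow arrow. The gripper is still closed on the wooden grip at 50 N, holding the turntable still. I gripped the paddle from above and turned it about 154.5° clockwise. I handed the job in shortly after 10.95 s of the 48 s allowed.

- **Jar position:** the wrist-camera overlay put the three unobstructed lids within about 1 px of their predicted places. The scene camera put the red dot at 167.8° about the axis.
- **Arrow position:** the top camera and two wrist pictures put the arrow at 167.4–167.7°. The coarser scene view gave 164.8°, from only about 16 pixels. I trusted the closer views, so I did not correct for that 3° disagreement.
- **Jars and other things:** every jar I could see was standing in its seat, but the one behind the gripper was partly hidden. The teaspoon and the orange look-alike jar were not touched. I did not check the kitchen timer closely again, but the arm never went near it.
- **Grip:** the fingers read about 13.5 mm open on the 14 mm grip and the arm was still. A steady sideways force of about 9 N remains because the hand is slightly off the turning axis. I left it, as it is far below the limits.

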